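Fit the wheel and axle bolt to a display-table castor

ROBOT

A 6-joint arm with a two-finger parallel gripper is mounted at the origin on the work surface. World frame = base frame: x ahead of the robot, y to its left, z up, the work surface at z = 0. Lengths are in m, angles in rad, forces in N, time in s.
With the tool pointing down it reaches from about 0.325 to 0.9 m from the base axis. Payload 6.1 kg.
Tool frame: the origin (TCP) lies between the finger pads; the fingertips stand bot.tip_reach ahead of it and the grasp point (between the pads) lies 8 mm behind it (bot.tip_reach is the distance from the TCP to the fingertips, in m); z points along the fingers, y is the line along which they close (so a half turn about z gives the same grasp; the last joint's range is limited). The gripper opens to 87 mm and grips with 3 to 60 N. Pads are 19 mm wide; open, the fingers measure 117 mm over their backs; the gripper's body (75 mm by 190 mm) begins 51 mm behind the grasp point.
Start: joints at [1.14, 0.22, 1.526, -0, 1.395, -0.126], TCP at [0.188, 0.596, 0.205] pointing down, gripper open.
Joint ranges: [-2.98, 2.98], [-0.91, 2.08], [0.09, 2.57], [-1.24, 4.39], [0.2, 2.65], [-2.68, 2.68]. Speed limits (rad/s): [2.57, 2.57, 3.01, 3.14, 3.14, 3.14].

INTERFACE

Orientations are given as a unit quaternion [x, y, z, w].
In Python, from workcell import bot, eyes gives the robot as it stands. The module is installed in compiled form; this text tells all that it offers.
- The arm moves only by the tool carry_out, never from a script. Its argument "increments" is a list of rows, each a list of 5 numbers: the shift along the world's x, y, z in cm, then the turn about the world's z in degrees, then the finger opening in cm, from 0 to 8.7. In form: [[x, y, z, turn, grip], ...]. A call has 1 to 8 rows; each row shifts and turns the commanded pose from where the row before left it; what a row does not reach is not made up. A row lasts 1/12 s, in which the tool goes at most 41.7 mm and 7.16 degrees, less where a joint would pass 70% of its speed; a pose out of reach is approached as far as the arm can. A call is refused whole if a number of a shift passes 4.17 or a number of a turn 7.16, either way. A call with a gripper value outside its range is refused whole. The fingers move at their own pace and stop on an object; "squeeze" is the grip in N (left out, the last holds). Time passes only in rows, so rows that do not move let the fingers close. It gives the time, the measured TCP pose, the force, the opening and the grip force at its end, in the units of the state.
- bot.read_state(): the state, without advancing time (a new reading comes with each control period).
- eyes.get_image(name): name is "scene" or "top"; returns a dict with "image" (420x560x3 uint8, red, green, blue), "mtx" (3x3 intrinsics, pixels), "cam_to_world" (4x4, takes a point from camera to world coordinates). Camera axes: x right, y up, looking along -z (the intrinsics and any distortion apply to the point x, -y, -z); pixel columns grow to the right and rows downward; lengths in m; the calibration is good to about 2 mm. A picture is of the moment at which its call begins. There is no depth.
- bot.close_job(): hands the job in; it is judged then, once.
The state is a dict: "clock": time; "joints": joint angles; "joint_vel": joint speeds; "joint_torque": joint torques, N m; "tool_pos": TCP position; "ee_rot": TCP orientation; "contact_force": force on the tool from outside, world axes, zero at the start; "ft_torque": the same for the moment, N m; "opening": finger opening in m; "finger_force": force on a finger pad.
Only numpy, scipy, OpenCV 4.12 (cv2) and the standard library are available. Lean on these libraries where they do the work, as an engineer would, in place of code of your own. Each camera call takes 0.05 s, during which the arm holds its last target. There are 200 camera calls.

TASK

The display table's leg frame is lying on the bench and one castor has no wheel. Stand the loose wheel between the two legs of the empty castor fork, then slide the axle bolt through the first leg, the wheel's hub and the second leg until its bolt head is up against the fork, ready for the nut. Do not disturb the spray can or the spanner.

Things in the scene. Friction and masses are not known exactly. Their poses are not given: they have to be found in the camera images.
- fork: Fixed dark-blue table leg frame lying on the bench; an EMPTY zinc-steel castor fork on the end of one leg, open towards the robot. A like castor with wheel, 520 mm away in +y, is complete: leave it. Origin: on the bench under the middle of the empty fork's bores. x: from the fork's open end to the leg behind (within 0.25 rad of world x); y: along the bores; z up.
- fork_mid (a point): Middle of the empty fork: on the bore axis, halfway between the legs, 40 mm above the bench; axes as fork. Legs are 5 mm plates, inner faces at y = -25 and 25 mm, outer at -30 and 30, each with a 14 mm through bore in a round end of 15 mm radius (top 55 mm above the bench). The wheel stands on the bench itself between them; free above and in front (-x).
- fork_left (a point): Centre of the bore at the outer face of the +y leg, 30 mm from fork_mid; axes as fork. Behind the bores the legs widen to 68 mm above the bench at the upright base plate (x = 66 mm, 104 mm wide, top 75 mm above the bench); behind it a 30 mm square leg tube, top 55 mm above the bench.
- fork_right (a point): Centre of the bore at the outer face of the -y leg, 30 mm from fork_mid; axes as fork.
- wheel: Loose castor wheel, dark-grey tread, pale plastic rim, 0.2 to 0.33 kg, upright on its tread on the bench, 80 mm in diameter, 35 mm across its faces; hub 28 mm in diameter, 44 mm long, 14 mm through bore. Origin: its centre, 40 mm up. y axis: its axle line (both ways alike). Grip across the faces on the top 20 mm to clear the fork's legs. Small flats on the tread: it stays where it is stood.
- axle: Steel axle bolt, 90 g. Shank 12 mm in diameter, 90 mm long, last 10 mm tapered to a 6 mm nose; hexagon head 7 mm thick, 20 mm across. Origin: centre of the head's underside. y axis: nose to head (within 0.4 rad of world +y at the start). Lies level in a grooved wooden block, axis 35 mm above the bench. May enter from either side; home, its origin is at fork_left or fork_right.
- block: Fixed wooden block, 52 x 60 mm, 36 mm high, with a groove along its y axis in which the axle bolt lies; the head and the next 30 mm or more of shank stick out clear beyond its +y end. Origin: centre of its underside.
- axle_tip (a point): Nose end of the axle bolt, 90 mm from the head's underside along the bolt's -y. It sticks out 30 mm past the far leg when the bolt is home.
- spray_can: Bystander: black spray can with grey cap, 52 mm in diameter, 192 mm tall, standing towards the far right. Origin: centre of its bottom.
- spanner: Bystander: steel spanner, 180 mm long, lying flat towards the far left. Origin: about its middle, on the bench.
Not all that is in view belongs to the job. Of the things shaped like the axle, the steel one is meant. There is more than one size of the wheel; the job needs the larger.

How it is judged:
On the way, in this order (a step that is already met when the one before it is completed fails the run):
1. the wheel stands between the legs of the empty fork, its centre within 10 mm of the bore axis' middle (distance between wheel and fork_mid below 0.01 m and angle between the y axis of wheel and the y axis of fork, either way round below 0.2 rad), for 0.2 s.
2. the axle bolt is through the first leg and the wheel's hub, its nose in or beyond the second leg's bore (distance between wheel and fork_mid below 0.008 m and angle between the y axis of axle and the y axis of fork, either way round below 0.1 rad and x of axle_tip in the frame of fork_mid between -0.005 and 0.005 m and z of axle_tip in the frame of fork_mid between -0.005 and 0.005 m and ((y of axle_tip in the frame of fork_mid below -0.027 m and y of axle in the frame of fork_mid above 0 m) or (y of axle_tip in the frame of fork_mid above 0.027 m and y of axle in the frame of fork_mid below 0 m))), for 0.1 s.
At the end, for the whole second after the job is handed in: Wheel centre within 7 mm of the fork's middle; bolt through both legs and the hub, within 0.06 rad of the bores, head's underside within 4 mm of the outer face of its leg (left or right); both at rest; spray can upright, can and spanner within 30 mm of their starts ((distance between axle and fork_left below 0.004 m or distance between axle and fork_right below 0.004 m) and distance between axle_tip and fork_mid between 0.054 and 0.066 m and angle between the y axis of axle and the y axis of fork, either way round below 0.06 rad and distance between wheel and fork_mid below 0.007 m and angle between the y axis of wheel and the y axis of fork, either way round below 0.12 rad and linear speed of each of axle, wheel below 0.02 m/s and distance of each of spray_can, spanner from where it was at the start of the episode below 0.03 m and angle between spray_can's own z axis and vertical below 0.2 rad); the robot touches nothing.
It fails at once if the spray can is knocked over or shoved more than 30 mm (distance of spray_can from where it was at the start of the episode above 0.03 m or angle between spray_can's own z axis and vertical above 0.4 rad).
It fails at once if the spanner is shoved more than 30 mm (distance of spanner from where it was at the start of the episode above 0.03 m).
It also fails if it takes over 70 s, if anything falls off the work surface, if the arm or the gripper's body presses on something with over 40 N, if the wrist force passes 120 N, or if a joint passes its speed limit or range.

## Working session

There is one attempt and no reset: what is moved stays moved. The work goes in short steps, Python scripts to look and compute and a tool call to move; the robot and the scene stay as the last step left them, time stands still between calls to the robot, and variables do not carry over. Pictures are saved under pics/ and viewed, at most 10 in all, crops included, and the job is handed in when it is done.

Besides the shell and the picture viewer there is one more tool, called after "Call:" as name(argument=value, ...), one argument or row to a line, values as JSON. carry_out: Moves the arm, as the interface text tells. Its arguments: {"type":"object","properties":{"increments":{"type":"array","items":{"type":"array","items":{"type":"number"}}},"squeeze":{"type":"number"}},"required":["increments"]}

```bash
mkdir -p pics; cat > h.py <<'E'
import numpy as np, cv2
from workcell import bot, eyes
def snap(n,f=None):
    d=eyes.get_image(n)
    if f: cv2.imwrite('pics/'+f,d['image'][:,:,::-1])
    return d
def ray(d,u,v):
    K=d['mtx'];T=d['cam_to_world']
    c=np.linalg.inv(K)@[u,v,1]; c=T[:3,:3]@[c[0],-c[1],-c[2]]
    return T[:3,3],c/np.linalg.norm(c)
def onz(d,u,v,z):
    o,r=ray(d,u,v); return o+r*(z-o[2])/r[2]
def tri(d1,p1,d2,p2):
    A=np.zeros((3,3));b=np.zeros(3);R=[ray(d1,*p1),ray(d2,*p2)]
    for o,r in R:
        P=np.eye(3)-np.outer(r,r);A+=P;b+=P@o
    x=np.linalg.solve(A,b)
    return x,[np.linalg.norm((np.eye(3)-np.outer(r,r))@(x-o)) for o,r in R]
def proj(d,p):
    T=d['cam_to_world'];c=T[:3,:3].T@(np.array(p)-T[:3,3]);q=d['mtx']@[c[0],-c[1],-c[2]];return q[:2]/q[2]
E
python3 - <<'E'
from h import *
import pickle
np.set_printoptions(precision=3,suppress=True)
S=snap('scene','s0.png');T=snap('top','t0.png')
pickle.dump((S,T),open('first.pkl','wb'))
for d in(S,T):print(d['mtx'],d['cam_to_world'],d.keys())
print(bot.read_state(),bot.tip_reach)
E
```

```text
[[453.809   0.    280.254]
 [  0.    453.809 214.755]
 [  0.      0.      1.   ]] [[ 0.866 -0.433  0.249  0.772]
 [ 0.5    0.74  -0.45  -0.454]
 [ 0.01   0.514  0.858  0.915]
 [ 0.     0.     0.     1.   ]] dict_keys(['image', 'mtx', 'cam_to_world'])
[[529.752   0.    290.822]
 [  0.    529.752 213.1  ]
 [  0.      0.      1.   ]] [[ 0.006  0.996 -0.09   0.426]
 [-1.     0.008  0.024  0.012]
 [ 0.025  0.09   0.996  1.183]
 [ 0.     0.     0.     1.   ]] dict_keys(['image', 'mtx', 'cam_to_world'])
{'clock': 0.1, 'joints': array([ 1.14 ,  0.221,  1.528,  0.   ,  1.395, -0.126]), 'joint_vel': array([-0.   , -0.001, -0.001, -0.   ,  0.001, -0.002]), 'joint_torque': array([  0.001, -49.595, -38.852,   0.07 ,   0.052,  -0.   ]), 'tool_pos': array([0.187, 0.596, 0.204]), 'ee_rot': array([ 0.152,  0.988, -0.001, -0.   ]), 'contact_force': array([ 0.163,  0.456, -0.69 ]), 'ft_torque': array([ 0.   , -0.004,  0.016]), 'finger_force': 0.0, 'opening': 0.08738628513509372} 0.011
```

View pics/s0.png

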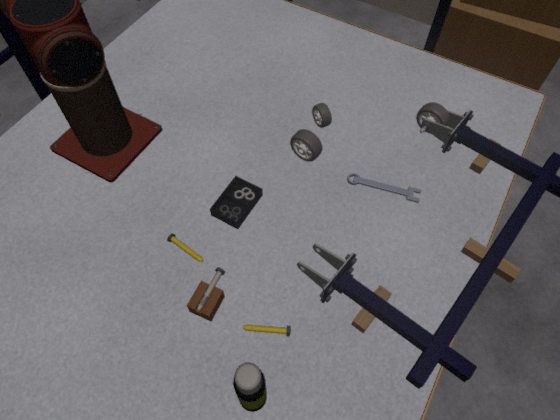

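View pics/t0.png

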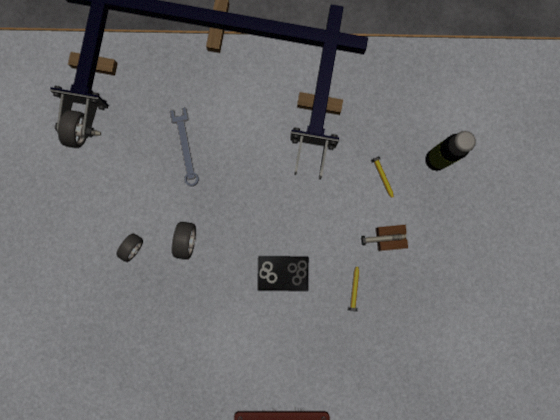

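Scene view: the larger wheel is at (306,145) and a smaller one at (320,115). The steel bolt lies in the block at (212,285), with yellow bolts at (185,248) and (267,330). The empty fork is at (325,270).

Top view: larger wheel (184,240), smaller (130,247), wheel in the finished castor (72,128). Steel bolt (385,239), yellow bolts (384,178) and (354,288). Fork legs run from (296,172) and (321,177).

I choose the wheel at top (184,240) and the steel bolt at top (385,239). A close crop will check both.

```bash
python3 - <<'E'
from h import *
import pickle
S,T=pickle.load(open('first.pkl','rb'))
def c(d,u,v,w=66,h=74):
    im=d['image'][v-h//2:v+h//2,u-w//2:u+w//2,::-1]
    im=np.clip(im.astype(float)*1.6,0,255).astype(np.uint8)
    return cv2.resize(im,(264,296),interpolation=cv2.INTER_CUBIC)
m=np.vstack([np.hstack([c(S,325,272),c(S,212,290),c(S,306,140)]),np.hstack([c(T,315,155),c(T,385,239),c(T,184,240)])])
cv2.imwrite('pics/m0.png',m)
E
```

```text
(no output)
```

View pics/m0.png

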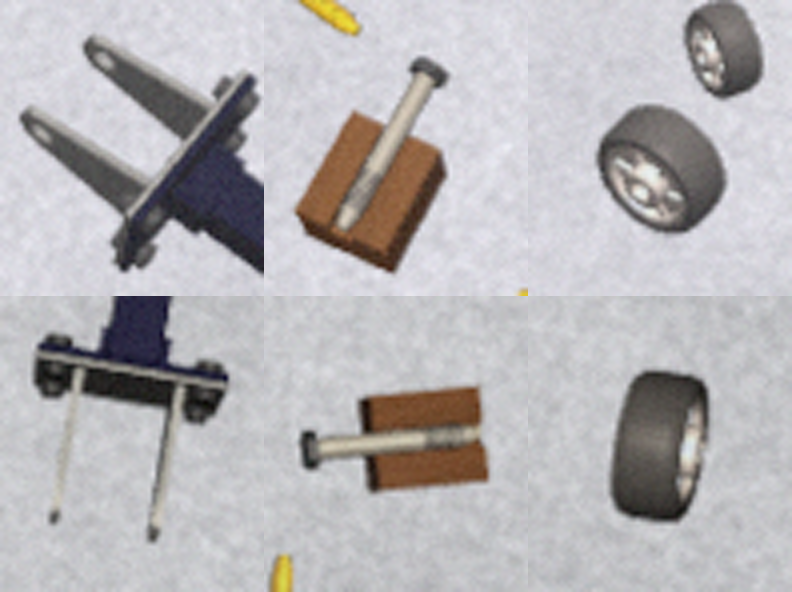

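```bash
python3 - <<'E'
from h import *
import pickle
np.set_printoptions(precision=4,suppress=True)
S,T=pickle.load(open('first.pkl','rb'))
def mask(d,u,v,r):
    g=d['image'].astype(int); sub=g[v-r:v+r,u-r:u+r]
    bg=np.median(sub.reshape(-1,3),0); m=((sub.mean(2)<bg.mean()-35)|(np.abs(sub-bg).max(2)>45)).astype(np.uint8)
    m=cv2.morphologyEx(m,cv2.MORPH_CLOSE,np.ones((3,3)))
    n,l,s,c=cv2.connectedComponentsWithStats(m); k=l[r,r] or 1+np.argmax(s[1:,4])
    cs,_=cv2.findContours((l==k).astype(np.uint8),0,1); h=cv2.convexHull(max(cs,key=cv2.contourArea))+[u-r,v-r]
    M=cv2.moments(h); return (M['m10']/M['m00'],M['m01']/M['m00']),cv2.minAreaRect(h.astype(np.float32))
ws,rs=mask(S,306,145,22); wt,rt=mask(T,184,240,26)
print('wheel',ws,rs,wt,rt,tri(S,ws,T,wt))
b=cv2.boxPoints(rt); P=[onz(T,*p,.05)[:2] for p in b]; print('wheel rect sides',[ (np.linalg.norm(P[i]-P[i-1]),np.degrees(np.arctan2(*(P[i]-P[i-1])[::-1]))) for i in range(4)])
print('wheel hub near face on z=.04',onz(S,302.3,150,.04))
h,e=tri(S,(220.5,271),T,(363.5,240.3)); n,e2=tri(S,(199.3,308.5),T,(406.3,236.5))
print('axle',h,n,np.linalg.norm(h-n),e,e2,np.degrees(np.arctan2(*(h-n)[[0,1]])))
L=onz(S,317.75,250,.04);R=onz(S,302.75,267,.04); y=(L-R)[:2]
print('bores',L,R,np.linalg.norm(y),np.degrees(np.arctan2(-y[0],y[1])), 'mid',R+(L-R)*30/55)
for nm,a,b in(('L',(302,137),(295.75,173.25)),('R',(326.5,140),(320.25,178))):
    A=onz(T,*a,.066);B=onz(T,*b,.045);D=A-B;print(nm,A,B,np.degrees(np.arctan2(D[1],D[0])))
print(proj(T,L),proj(T,R))
E
```

```text
wheel (305.81988144094845, 144.88736890104877) ((305.7500305175781, 144.75), (31.819805145263672, 26.870054244995117), 45.0) (183.4702947845805, 240.275283446712) ((183.3654022216797, 240.173095703125), (22.35723876953125, 37.45817947387695), 11.309932708740234) (array([0.4693, 0.2151, 0.0355]), [np.float64(0.0005049355240800883), np.float64(0.0005049355240801262)])
wheel rect sides [(np.float64(0.047366285532091844), np.float64(79.07968977933726)), (np.float64(0.0794042694725707), np.float64(-9.79171297544951)), (np.float64(0.047676449601657594), np.float64(-100.89266830732954)), (np.float64(0.0794217642784801), np.float64(169.98425108596402))]
wheel hub near face on z=.04 [0.4714 0.1934 0.04  ]
axle [ 0.4732 -0.1745  0.0294] [ 0.4829 -0.2665  0.0349] 0.09263778751673182 [np.float64(0.0017395661790536997), np.float64(0.0017395661790536663)] [np.float64(0.0030159948651347587), np.float64(0.0030159948651347053)] -6.0124059155741225
bores [ 0.6312 -0.0308  0.04  ] [ 0.6224 -0.0822  0.04  ] 0.05208473802459876 -9.768564928090505 mid [ 0.6272 -0.0542  0.04  ]
L [ 0.6912 -0.0385  0.066 ] [ 0.6158 -0.0262  0.045 ] -9.276816592020781
R [ 0.6852 -0.0912  0.066 ] [ 0.6059 -0.0795  0.045 ] -8.370095278338221
[297.8315 166.6701] [321.2696 170.9111]
```

The crop confirms the choices: a steel-grey bolt in the block with its head at +y, the larger wheel, and the empty fork with visible bores. The measured numbers agree with the given sizes: wheel height about 36–40 mm, tread 79 mm, bolt 93 mm including part of the head. I'm moving to a point above the wheel.

Call:
carry_out(
  increments=[
    [1.76,-2.38,-0.4,0.5,8.7],
    [1.76,-2.38,-0.4,0.5,8.7],
    [1.76,-2.38,-0.4,0.5,8.7],
    [1.76,-2.38,-0.4,0.5,8.7],
    [1.76,-2.38,-0.4,0.5,8.7],
    [1.76,-2.38,-0.4,0.5,8.7],
    [1.76,-2.38,-0.4,0.5,8.7],
    [1.76,-2.38,-0.4,0.5,8.7],
  ],
  squeeze=25,
)

```text
clock: 0.77
tool_pos: [0.3287, 0.4043, 0.1726]
ee_rot: [0.117, 0.993, -0.0, -0.0]
contact_force: [0.5, 0.3, -0.8]
opening: 0.0869
finger_force: 0.0
```

Call:
carry_out(
  increments=[
    [1.76,-2.38,-0.4,0.5,8.7],
    [1.76,-2.38,-0.4,0.5,8.7],
    [1.76,-2.38,-0.4,0.5,8.7],
    [1.76,-2.38,-0.4,0.5,8.7],
    [1.76,-2.38,-0.4,0.5,8.7],
    [1.76,-2.38,-0.4,0.5,8.7],
    [1.76,-2.38,-0.4,0.5,8.7],
    [1.76,-2.38,-0.4,0.5,8.7],
    [0,0,0,0,8.7],
  ],
)

```text
$.increments: bad value
```

Call:
carry_out(
  increments=[
    [1.76,-2.38,-0.4,0.5,8.7],
    [1.76,-2.38,-0.4,0.5,8.7],
    [1.76,-2.38,-0.4,0.5,8.7],
    [1.76,-2.38,-0.4,0.5,8.7],
    [1.76,-2.38,-0.4,0.5,8.7],
    [1.76,-2.38,-0.4,0.5,8.7],
    [1.76,-2.38,-0.4,0.5,8.7],
    [1.76,-2.38,-0.4,0.5,8.7],
  ],
)

```text
clock: 1.43
tool_pos: [0.4695, 0.214, 0.1407]
ee_rot: [0.082, 0.997, -0.0, -0.0]
contact_force: [0.5, 0.2, -0.3]
opening: 0.0869
finger_force: 0.0
```

```bash
python3 - <<'E'
from h import *
s=bot.read_state();print(s['tool_pos'],s['ee_rot'])
T=snap('top');S=snap('scene')
a=T['image'][180:300,120:260,::-1];b=S['image'][60:180,240:380,::-1]
m=cv2.resize(np.hstack([a,b]),(800,343),interpolation=cv2.INTER_CUBIC);cv2.imwrite('pics/w1.png',np.clip(m*1.0*1.5,0,255).astype(np.uint8))
E
```

```text
[0.46951242 0.21399368 0.14072166] [ 8.23025571e-02  9.96607351e-01 -8.12722671e-05 -2.66814383e-04]
```

View pics/w1.png

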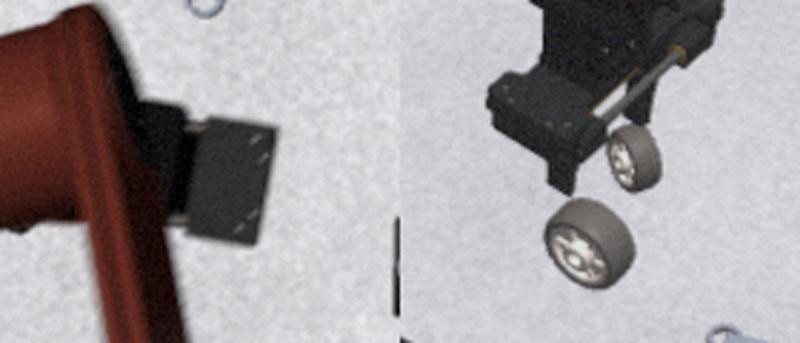

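The open fingers straddle the larger wheel, seen at (590,242) in the crop, with the small wheel beyond it. I'll descend and grip.

Call:
carry_out(
  increments=[
    [0.2,0.1,-2.3,-0.5,8.7],
    [0,0,-2.3,0,8.0],
    [0,0,-2.2,0,6.5],
    [0,0,0,0,4.5],
    [0,0,0,0,3.0],
    [0,0,0,0,3.0],
    [0,0,0,0,3.0],
    [0,0,0,0,3.0],
  ],
  squeeze=30,
)

```text
clock: 2.2
tool_pos: [0.4723, 0.2169, 0.075]
ee_rot: [0.087, 0.996, 0.001, 0.001]
contact_force: [0.2, 0.4, 0.5]
opening: 0.0484
finger_force: 0.0
```

Call:
carry_out(
  increments=[
    [0,0,0,0,3.0],
    [0,0,0,0,3.0],
    [0,0,0,0,3.0],
    [0,0,0,0,3.0],
    [0,0,0,0,3.0],
    [0,0,0,0,3.0],
  ],
)

```text
clock: 2.7
tool_pos: [0.4712, 0.2164, 0.0732]
ee_rot: [0.087, 0.996, -0.0, -0.0]
contact_force: [-0.6, 0.4, 0.7]
opening: 0.0298
finger_force: 0.0
```

```bash
python3 - <<'E'
from h import *
s=bot.read_state();print(s['tool_pos'],s['opening'],s['finger_force'])
T=snap('top');S=snap('scene')
a=T['image'][180:300,120:260,::-1];b=S['image'][60:180,240:380,::-1]
m=cv2.resize(np.hstack([a,b]),(800,343),interpolation=cv2.INTER_CUBIC);cv2.imwrite('pics/w2.png',np.clip(m*1.0*1.5,0,255).astype(np.uint8))
E
```

```text
[0.47115131 0.21635643 0.07323905] 0.029811815036298178 0.0
```

View pics/w2.png

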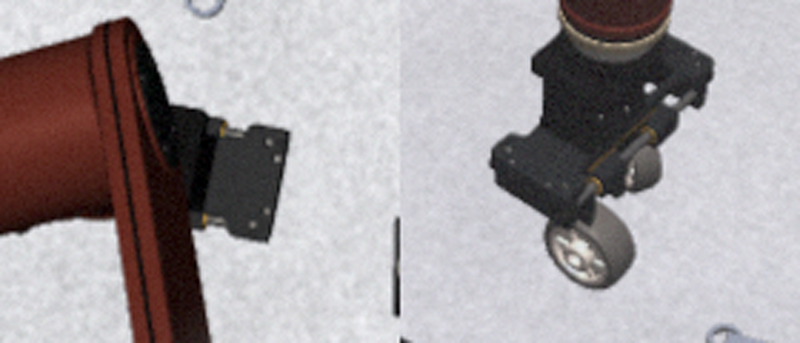

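Call:
carry_out(
  increments=[
    [0,0,0,0,2.0],
    [0,0,0,0,2.0],
    [0,0,0,0,2.0],
  ],
)

```text
clock: 3.05
tool_pos: [0.4711, 0.2164, 0.0732]
ee_rot: [0.087, 0.996, -0.0, -0.0]
contact_force: [0.3, 1.0, 0.2]
opening: 0.0215
finger_force: 0.0
```

```bash
python3 - <<'E'
from h import *
S=snap('scene')
yd=np.array([.17,.985,0])
p=np.array([.4712,.2164,.062])
print('tip near',proj(S,p-yd*.0175), 'far',proj(S,p+yd*.0175),'wheel top',proj(S,[.4712,.2164,.08]),'wheel c',proj(S,[.4712,.2164,.04]))
b=S['image'][100:170,265:335,::-1]
m=cv2.resize(b,(560,560),interpolation=cv2.INTER_CUBIC);cv2.imwrite('pics/w3.png',np.clip(m*1.0*2,0,255).astype(np.uint8))
E
```

```text
tip near [302.75038095 142.10236691] far [311.5721074  133.68402407] wheel top [307.6473648 132.9370172] wheel c [306.64617045 143.70823125]
```

View pics/w3.png

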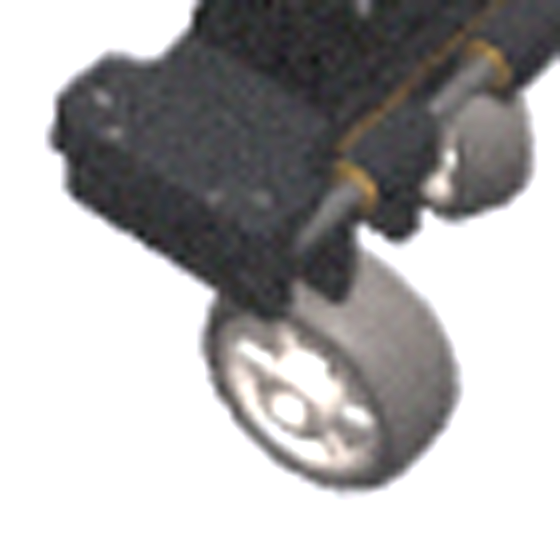

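The fingers closed on nothing. In the crop the fingertips at (335,295) and (400,235) sit roughly 2 cm higher than the reported TCP implies, just above the tread. I'll open and lower by a small, known amount.

Call:
carry_out(
  increments=[
    [0,0,0.3,0,6.5],
    [0,0,0.2,0,6.5],
    [0,0,0,0,6.5],
    [0,0,0,0,6.5],
    [0,0,0,0,6.5],
    [0,0,0,0,6.5],
    [0,0,0,0,6.5],
    [0,0,-0.5,0,6.5],
  ],
)

```text
clock: 3.77
tool_pos: [0.472, 0.2166, 0.074]
ee_rot: [0.087, 0.996, 0.0, 0.001]
contact_force: [0.6, -0.3, 1.2]
opening: 0.0621
finger_force: 0.0
```

Call:
carry_out(
  increments=[
    [0,0,-0.5,0,6.5],
    [0,0,-0.5,0,3.0],
    [0,0,0,0,3.0],
    [0,0,0,0,3.0],
    [0,0,0,0,3.0],
    [0,0,0,0,3.0],
    [0,0,0,0,3.0],
    [0,0,0,0,3.0],
  ],
)

```text
clock: 4.43
tool_pos: [0.4713, 0.2165, 0.0635]
ee_rot: [0.087, 0.996, 0.0, 0.0]
contact_force: [1.0, -0.4, -1.1]
opening: 0.0326
finger_force: 0.0
```

Call:
carry_out(
  increments=[
    [0,0,0.2,0,6.5],
    [0,0,0,0,6.5],
    [0,0,0,0,6.5],
    [0,0,0,0,6.5],
    [0,0,0,0,6.5],
    [0,0,0,0,6.5],
    [0,0,0,0,6.5],
    [0,0,-0.5,0,6.5],
  ],
)

```text
clock: 5.1
tool_pos: [0.472, 0.2166, 0.061]
ee_rot: [0.087, 0.996, 0.0, 0.001]
contact_force: [-0.4, 0.2, 0.6]
opening: 0.0645
finger_force: 0.0
```

Call:
carry_out(
  increments=[
    [0,0,-0.5,0,6.5],
    [0,0,-0.2,0,3.0],
    [0,0,0,0,3.0],
    [0,0,0,0,3.0],
    [0,0,0,0,3.0],
    [0,0,0,0,3.0],
    [0,0,0,0,3.0],
    [0,0,0,0,3.0],
  ],
)

```text
clock: 5.77
tool_pos: [0.4713, 0.2162, 0.0534]
ee_rot: [0.087, 0.996, -0.0, 0.0]
contact_force: [0.4, -1.2, 0.4]
opening: 0.0347
finger_force: 29.9
```

```bash
python3 - <<'E'
from h import *
print(bot.read_state())
S=snap('scene');T=snap('top')
b=S['image'][95:165,265:335,::-1]
c=T['image'][200:270,150:220,::-1]
m=cv2.resize(np.hstack([b,c]),(800,400),interpolation=cv2.INTER_CUBIC);cv2.imwrite('pics/w4.png',np.clip(m*1.0*2,0,255).astype(np.uint8))
E
```

```text
{'clock': 5.7667, 'joints': array([ 2.78201870e-01,  1.33957581e-01,  1.93035124e+00, -4.13178779e-04,
        1.07715955e+00, -1.11854648e+00]), 'joint_vel': array([ 0.00013297,  0.00102637,  0.00012373,  0.00136761,  0.00042345,
       -0.00046888]), 'joint_torque': array([ 5.26074059e-01, -3.95975518e+01, -3.33840144e+01,  3.56957652e-01,
       -1.31984940e-01,  3.95377996e-03]), 'tool_pos': array([0.4712828 , 0.21620912, 0.05344557]), 'ee_rot': array([ 8.68166787e-02,  9.96224286e-01, -1.47736274e-04,  1.23025564e-04]), 'contact_force': array([ 0.44856393, -1.20294078,  0.39091983]), 'ft_torque': array([-0.30228378,  0.09132617,  0.00443456]), 'finger_force': 29.90417057132726, 'opening': 0.034687738777096855}
```

View pics/w4.png

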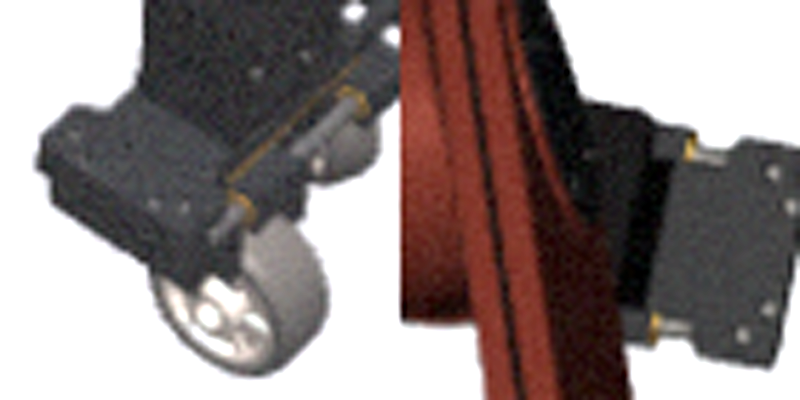

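The wheel is now held: 30 N at 34.7 mm, with the fingers over its top in the left crop. The reported TCP height is therefore about 2 cm low against the real fingertips, so I'll work in relative heights from here. I'll lift and carry to above the fork.

Call:
carry_out(
  increments=[
    [0,0,1,0,3.0],
    [0,0,2.5,0,3.0],
    [0,0,3,0,3.0],
    [0.8,-1.35,2.5,0,3.0],
    [1.56,-2.7,0,0,3.0],
    [1.56,-2.7,0,0,3.0],
    [1.56,-2.7,0,0.5,3.0],
    [1.56,-2.7,0,0.4,3.0],
  ],
)

```text
clock: 6.53
tool_pos: [0.5419, 0.094, 0.1438]
ee_rot: [0.079, 0.997, 0.0, 0.0]
contact_force: [0.1, 0.6, -3.1]
opening: 0.0349
finger_force: 29.8
```

Call:
carry_out(
  increments=[
    [1.56,-2.7,0,0,3.0],
    [1.56,-2.7,0,0,3.0],
    [1.56,-2.7,0,0,3.0],
    [1.56,-2.7,0,0,3.0],
    [1.56,-2.7,0,0,3.0],
    [0.76,-1.35,0,0,3.0],
    [0,0,0,0,3.0],
    [0,0,0,0,3.0],
  ],
)

```text
clock: 7.2
tool_pos: [0.6268, -0.0539, 0.1429]
ee_rot: [0.08, 0.997, 0.0, -0.001]
contact_force: [-0.4, 0.1, -2.4]
opening: 0.0347
finger_force: 29.8
```

```bash
python3 - <<'E'
from h import *
s=bot.read_state();print(s['tool_pos'],s['ee_rot'],s['opening'],s['finger_force'],s['contact_force'])
S=snap('scene')
print(proj(S,[.627,-.054,.13]),proj(S,[.627,-.054,.04]))
b=S['image'][190:300,250:397,::-1]
m=cv2.resize(b,(784,587),interpolation=cv2.INTER_CUBIC);cv2.imwrite('pics/w5.png',np.clip(m*1.0*1.8,0,255).astype(np.uint8))
E
```

```text
[ 0.62682071 -0.05388493  0.14286955] [ 7.98240170e-02  9.96808655e-01  4.52642057e-04 -6.53590106e-04] 0.034658331365244745 29.83906757833667 [-0.43231963  0.14682412 -2.4033223 ]
[314.09063106 237.6278559 ] [310.94959504 257.52987861]
```

View pics/w5.png

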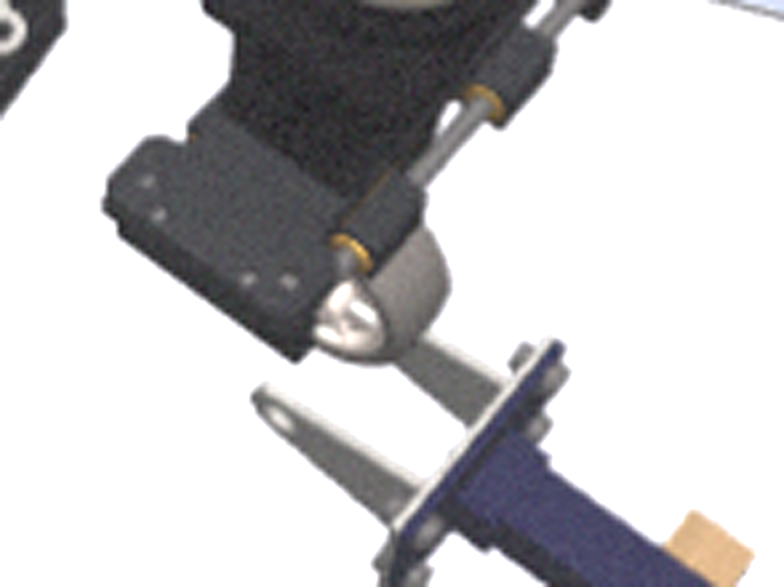

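The wheel hangs above the fork, its rightmost edge at (334.4,244) and its bottom at (320.3,257.9) in scene pixels. The -y bore is at about (302.5,268). I'll check this against the expected extents.

```bash
python3 - <<'E'
from h import *
S=snap('scene')
a=np.radians(-9.1);xd=np.array([np.cos(a),np.sin(a),0]);yd=np.array([-np.sin(a),np.cos(a),0]);z=np.array([0,0,1])
def ext(c,R=.04):
    P=np.array([proj(S,c+s*.0175*yd+R*(np.cos(t)*xd+np.sin(t)*z)) for s in(-1,1) for t in np.linspace(0,6.28,200)])
    i,j=P[:,0].argmax(),P[:,1].argmax();return P[i],P[j],proj(S,c-.022*yd)
c=np.array([.627,-.054,.13]);print(ext(c));
for d in(xd,yd,z):print([np.round(q-p,2) for p,q in zip(ext(c),ext(c+.01*d))])
# initial check vs first image, wheel at (.4712,.2162,.04)
im=S['image'].astype(int);g=im.mean(2)
bg=np.median(g[290:320,300:320]);print(bg)
for v in range(236,264,3): print(v,g[v,300:340].astype(int))
E
```

```text
(array([336.07295798, 241.71930667]), array([320.95623134, 258.5644359 ]), array([307.28709665, 245.3670656 ]))
[array([4.22, 2.57]), array([4.11, 2.94]), array([4.11, 2.93])]
[array([ 2.98, -3.88]), array([ 2.65, -3.55]), array([ 3.11, -3.54])]
[array([ 0.6 , -2.77]), array([ 0.45, -2.22]), array([ 0.32, -2.38])]
165.0
236 [ 47  46  47  44  46  45  39  42  42  44  45  43  46  57  67  71  73  76
  59  34  40  35  34  33  47  77  82  81  80  76  72  73  88 138 164 163
 161 163 164 165]
239 [ 47  40  47  44  44  51  44  43  47  45  41  48  44  56  72  66  55  51
  56  57  35  41  67  78  82  80  78  75  77  74  72  70  71  86 141 164
 163 166 166 165]
242 [ 49  44  53  83  99  64  39  46  45  41  47  38  35  59  90 106  72  57
  58  69  73  80  79  81  77  77  73  74  74  72  68  65  62  62 104 159
 168 169 167 166]
245 [ 46  45  46  47  47  46  44  51  42  36  45  94 150 157 144 129 111  94
  79  66  58  70  74  74  74  73  73  70  71  65  62  58  57  94 157 162
 162 161 165 165]
248 [ 39  39  44  49  44  44  39  32  28  54  92  87 110 115 100  84 105 138
 161 160 109  57  56  68  69 
[... 201 characters left out ...]
70 167 166
 165 167 171 169]
254 [107  45  34  34  36  28  35  29  46  71  58  64  79  96 103 105 105 102
  91  85  80  64  43  50  49  52  50  50  57  65  78  98 124 128 133 144
 155 163 164 165]
257 [165 167 163 151 124  75 104 152 159 157 162 159 153 144 127 110  70  67
  47  50  45  52  51  50  53  58  58  60  57  58  63  58  61  61  67  79
 100 125 125 137]
260 [163 163 163 163 161 156 163 165 160 160 159 157 157 165 164 165 168 166
 162 163 160 163 165 166 162 141  92  59  61  61  60  61  58  61  58  60
  63  62  63  69]
263 [119 133 135 141 153 161 162 163 164 157 154 156 161 166 169 162 158 160
 160 165 163 163 163 163 165 165 166 163 150 110  71  58  59  60  55  58
  58  62  59  56]
```

Call:
carry_out(
  increments=[
    [0.2,0,-2,0,3.0],
    [0,0,-2.5,0,3.0],
    [0,0,-2.5,0,3.0],
    [0,0,-1.0,0,3.0],
    [0,0,-0.6,0,3.0],
    [0,0,-0.3,0,3.0],
    [0,0,0,0,3.0],
    [0,0,0,0,3.0],
  ],
)

```text
clock: 7.97
tool_pos: [0.6303, -0.0535, 0.0558]
ee_rot: [0.079, 0.997, -0.0, 0.001]
contact_force: [-0.3, -0.3, -2.9]
opening: 0.0346
finger_force: 29.8
```

```bash
python3 - <<'E'
from h import *
s=bot.read_state();print(s['tool_pos'],s['contact_force'],s['ft_torque'],s['opening'])
S=snap('scene')
b=S['image'][215:290,275:375,::-1]
m=cv2.resize(b,(800,600),interpolation=cv2.INTER_CUBIC);cv2.imwrite('pics/w6.png',np.clip(m*1.0*1.8,0,255).astype(np.uint8))
E
```

```text
[ 0.6302592  -0.05354544  0.05582185] [-0.2599251  -0.31501588 -2.85945255] [ 0.02248505 -0.09036556  0.00146568] 0.034630869776284746
```

View pics/w6.png

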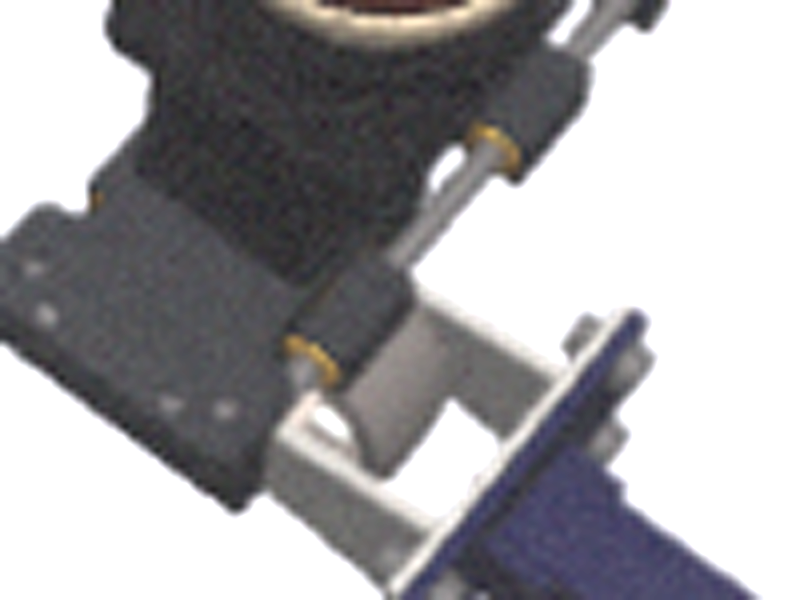

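The wheel is between the legs, with the tread at (420,400) in the crop. It is about 2 mm above the bench, so I'll lower it, release and back off.

Call:
carry_out(
  increments=[
    [0,0,-0.2,0,3.0],
    [0,0,-0.05,0,3.0],
    [0,0,0,0,3.0],
  ],
)

```text
clock: 8.27
tool_pos: [0.6306, -0.054, 0.0534]
ee_rot: [0.079, 0.997, -0.0, 0.002]
contact_force: [0.1, -0.2, 3.5]
opening: 0.0344
finger_force: 29.9
```

Call:
carry_out(
  increments=[
    [0,0,0,0,4.5],
    [0,0,0,0,4.5],
    [0,0,0,0,4.8],
    [0,0,0,0,4.8],
    [0,0,2,0,5],
    [-1,-1,3,0,5],
    [-3,-1.5,2.0,-5,5],
    [-3.5,-1.5,1.0,-7,5],
  ],
)

```text
clock: 8.93
tool_pos: [0.5562, -0.0943, 0.135]
ee_rot: [0.184, 0.983, -0.0, 0.003]
contact_force: [0.0, -1.0, 1.8]
opening: 0.0499
finger_force: 0.0
```

Call:
carry_out(
  increments=[
    [-3,-2,0,-7,4],
    [-3,-2,0,-7,4],
    [-3,-2,0,-7,4],
    [0,-2.5,0,-7,4],
    [0,-2.5,0,-7,4],
    [0,-2,0,-7,4],
  ],
)

```text
clock: 9.43
tool_pos: [0.4635, -0.2251, 0.132]
ee_rot: [0.526, 0.851, -0.0, 0.0]
contact_force: [0.3, -0.2, -0.0]
opening: 0.0403
finger_force: 0.0
```

```bash
python3 - <<'E'
from h import *
import pickle
s=bot.read_state();print(s['clock'],s['tool_pos'],s['ee_rot'],s['contact_force'],s['joints'])
S=snap('scene');T=snap('top');pickle.dump((S,T),open('placed.pkl','wb'))
def c(d,u,v,w,h,W,H):
    im=d['image'][v-h//2:v+h//2,u-w//2:u+w//2,::-1]
    return cv2.resize(np.clip(im*1.8,0,255).astype(np.uint8),(W,H),interpolation=cv2.INTER_CUBIC)
m=np.vstack([np.hstack([c(S,318,258,50,40,400,300),c(T,311,160,50,40,400,300)]),np.hstack([c(S,212,290,50,40,400,300),c(T,385,239,50,40,400,300)])])
cv2.imwrite('pics/p.png',m)
E
```

```text
9.4333 [ 0.4635072  -0.22512989  0.13201515] [ 5.25881926e-01  8.50557464e-01 -1.20696773e-04  4.30429155e-04] [ 0.3226048  -0.21584188 -0.01636225] [-6.05144576e-01  2.28840643e-02  1.88503569e+00 -2.08657927e-04
  1.23280078e+00 -1.06836835e+00]
```

View pics/p.png

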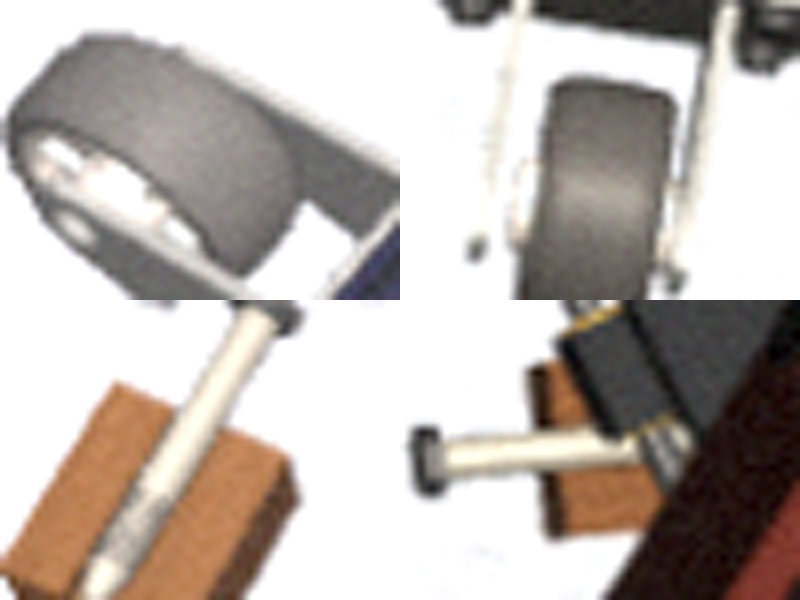

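The wheel now stands centred between the legs: top view shows the tread at (603,190) with equal gaps to both legs. Bottom panels show the steel bolt still in its block. From here I'll use numeric measurements only.

```bash
python3 - <<'E'
from h import *
import pickle
np.set_printoptions(precision=4,suppress=True)
S0,T0=pickle.load(open('first.pkl','rb'));S,T=pickle.load(open('placed.pkl','rb'))
from scipy.ndimage import map_coordinates
# 3D line profile: sample image gray along world line
def prof(d,p0,dr,t):
    g=cv2.GaussianBlur(d['image'].astype(np.float32).mean(2),(3,3),0)
    q=np.array([proj(d,p0+dr*x) for x in t]);return map_coordinates(g,[q[:,1],q[:,0]],order=1)
a=np.radians(-9.1);xd=np.array([np.cos(a),np.sin(a),0]);yd=np.array([-np.sin(a),np.cos(a),0])
m=np.array([.627,-.055,.04])
# wheel extents in top view
C=T['cam_to_world'][:3,3]
t=np.arange(-.07,.07,.0005)
for off in(-.008,0,.008):
    g=prof(T,m+yd*off,xd,t);lo=(g<118);i=np.where(lo)[0];
    # contiguous block about centre
    j=len(t)//2;k=j
    while g[k]<118:k+=1
    while g[j]<118:j-=1
    A,B=[m+yd*off+xd*t[q] for q in(j,k)]
    ra,rb=[(p-C)/np.linalg.norm(p-C) for p in(A,B)];r=ra+rb;c=C+r*(.04-C[2])/r[2]
    print('wheel',off,t[j],t[k],'centre x rel m',(c-m)@xd, c)
# bores in scene (first, unobstructed)
for u,v in((318,250),(303,267)):
    g=cv2.resize(S0['image'].astype(np.float32).mean(2)[v-6:v+7,u-6:u+7],None,fx=8,fy=8,interpolation=cv2.INTER_CUBIC)
    print(S0['image'].astype(int).mean(2)[v-6:v+7,u-7:u+8].astype(int))
print('toptips')
print(T0['image'].astype(int).mean(2)[164:182,290:302].astype(int)); print(T0['image'].astype(int).mean(2)[168:184,314:328].astype(int))
E
```

```text
wheel -0.008 -0.04099999999999998 0.043500000000000094 centre x rel m 0.0009729190065446613 [ 0.6267 -0.0631  0.04  ]
wheel 0 -0.04049999999999998 0.043500000000000094 centre x rel m 0.0012257565388196403 [ 0.6282 -0.0552  0.04  ]
wheel 0.008 -0.03999999999999998 0.043000000000000094 centre x rel m 0.001232143883920955 [ 0.6295 -0.0473  0.04  ]
[[135 133 125  86  92 109 113 121 131 137 138 133 136 141 141]
 [135 123  86  58  76  99 109 111 115 131 134 131 131 136 137]
 [133 110  54  52  57  68  81 100 109 111 121 123 128 132 136]
 [138 117  53  53  53  53  56  70  77  98 107 111 116 130 140]
 [139 127  75  53  62  82  94  80  58  70  86 104 105 114 127]
 [138 135 114  49  66  94 102 103  76  53  63  78  95 103 108]
 [137 136 128  92  57  80 106 113 101  69  51  55  66  80  96]
 [138 136 133 119  77  56  83  95  99  72  51  48  50  56  69]
 [136 135 135 129 123  96  56  70  68  62  51  51  50  49  50]
 [137 134 135 136 136 130 113  61  53  54  51  50  50  51  52]
 [133 135 136 135 137 137 132 112  75  49  54  53  51  50  51]
 [135 137 135 136 135 138 138 136 120  76  48  50  48  52  5
[... 2058 characters left out ...]
3 122 122 124  99  98 120 121 119 120 122 125 123]
 [121 118 122 125 125 101 113 123 123 118 118 126 123 124]
 [124 122 125 128 127  99 112 121 124 122 121 125 126 128]
 [129 130 126 127 119  76  90 109 120 123 123 126 129 126]
 [130 130 126 128 106  69  59  78 113 124 126 127 124 121]
 [129 127 122 124 108  65  49  73 115 122 125 127 123 118]
 [125 127 123 125 108  63  46  97 123 124 125 128 123 119]
 [126 129 126 128 114  92  85 114 124 123 127 129 125 122]
 [129 126 129 126 124 125 125 125 122 123 126 129 124 124]
 [122 122 124 125 126 125 127 128 123 127 129 129 125 128]
 [126 127 126 126 126 130 125 129 125 123 127 125 125 123]
 [129 127 126 124 124 126 127 127 122 124 123 123 123 122]]
```

```bash
python3 - <<'E'
from h import *
import pickle
np.set_printoptions(precision=4,suppress=True)
S0,T0=pickle.load(open('first.pkl','rb'));S,T=pickle.load(open('placed.pkl','rb'))
L=onz(S0,317.67,249.72,.04);R=onz(S0,302.0,267.95,.04);y=L-R
print('scene bores',L,R,np.linalg.norm(y),np.degrees(np.arctan2(-y[0],y[1])),(L+R)/2)
A=onz(T0,295.2,174.7,.04);B=onz(T0,319.8,178.9,.04);y=A-B
an=np.arctan2(-y[0],y[1]);xd=np.array([np.cos(an),np.sin(an),0]);print('top tips',A,B,np.linalg.norm(y),np.degrees(an),'mid',(A+B)/2+xd*.0152)
# axle: bright steel pixels / line, in both first images
def axis(d,u,v,r,th=None):
    im=d['image'][v-r:v+r,u-r:u+r].astype(np.float32); g=im.mean(2)
    return np.round(g).astype(int)
print(axis(T0,366,240,9));print(axis(S0,220,272,9))
E
```

```text
scene bores [ 0.6308 -0.0303  0.04  ] [ 0.6221 -0.0849  0.04  ] 0.05523813358242734 -9.061678652205817 [ 0.6264 -0.0576  0.04  ]
top tips [ 0.6135 -0.0252  0.04  ] [ 0.6047 -0.079   0.04  ] 0.05449241486963099 -9.20259093243227 mid [ 0.6241 -0.0545  0.04  ]
[[126 128 131 132 124 124 123 127 128 123 122 119 118 124 127 125 124 126]
 [126 128 130 126 129 128 128 129 131 131 129 125 126 125 125 123 120 123]
 [121 124 130 123 126 129 128 126 127 131 129 126 126 125 126 125 120 119]
 [116 123 129 124 125 126 125 123 123 128 130 128 126 122 124 123 121 121]
 [123 129 131 129 108  98  92 104 116 127 131 128 125 121 122 125 123 123]
 [122 128 130 130  74  29  26  50 110 121 118 112 109 109 108 109 111 108]
 [125 123 131 122  62  26  36  43  96  98  95  85  86  92  91  93  90  93]
 [121 123 128 107  50  32  54  62  76  92 100 106 106 106 108 108 111 115]
 [121 118 124 114  56  34  59  68  86 112 120 123 122 119 120 114 121 120]
 [124 122 126 129  71  26  56  65  83 109 116 114 110 106 102 102  95  94]
 [122 121 127 131  75  27  56  66  73  86  85  84  83  81  77  78  75  78]
 [124 125 125 127
[... 1159 characters left out ...]
 49  73 113 138 135 134]
 [133 136 133 134 129  92 104 115 117  90  56  47  43  67 112 130 129 133]
 [132 137 135 129 117  98 114 120 117 104  74  41  47  85 128 133 134 133]
 [136 138 135 128  97 108 119 124 111  92  62  45  81 111 137 135 134 131]
 [138 138 135 118 100 114 122 116 102  93 106 120 126 129 135 133 132 132]
 [135 142 133 100 108 121 124 110  94  95 135 137 138 135 136 134 132 134]
 [137 132 108 103 118 123 115 100  89 110 139 141 138 136 135 140 137 132]
 [138 129 102 112 120 122 106  93  91 131 138 138 139 139 142 142 142 133]
 [138 100 104 117 122 114  98  94 124 132 135 135 137 138 140 140 138 136]
 [118  99 118 122 121 108  93 102 136 136 136 140 136 135 135 137 136 134]]
```

```bash
cat >> h.py <<'E'
from scipy.ndimage import map_coordinates
def prof(d,p0,dr,t):
    g=cv2.GaussianBlur(d['image'].astype(np.float32).mean(2),(3,3),0)
    q=np.array([proj(d,p0+dr*x) for x in t]);return map_coordinates(g,[q[:,1],q[:,0]],order=1)
def edges(g,t,th):
    s=np.where(np.diff((g<th).astype(int))!=0)[0]
    return [round(float(t[i]+(th-g[i])/(g[i+1]-g[i])*(t[i+1]-t[i])),5) for i in s]
a=np.radians(-9.1);xd=np.array([np.cos(a),np.sin(a),0]);yd=np.array([-np.sin(a),np.cos(a),0])
E
python3 - <<'E'
from h import *
import pickle
np.set_printoptions(precision=4,suppress=True)
S0,T0=pickle.load(open('first.pkl','rb'));S,T=pickle.load(open('placed.pkl','rb'))
t=np.arange(-.08,.08,.0005)
m=np.array([.6255,-.0548,.04])
for o in(-.008,0,.008): print('wheel along x @top',edges(prof(T,m+yd*o,xd,t),t,92))
for o in(-.0275,.0275): print('leg tips',edges(prof(T,m+yd*o,xd,t),t,90),edges(prof(T0,m+yd*o,xd,t),t,90))
for o in(-.010,0,.01): print('wheel along y @top z=.08',edges(prof(T,m+xd*o+[0,0,.04],yd,t),t,92))
print('hub L',onz(T,301.3,165.3,.04)-m,(onz(T,301.3,165.3,.04)-m)@xd)
g=S['image'].astype(int).mean(2)
print(g[250:274,318:336].astype(int))
def ext(c,R=.04):
    P=np.array([proj(S,c+s*.0175*yd+R*(np.cos(q)*xd+[0,0,np.sin(q)])) for s in(-1,1) for q in np.linspace(0,6.28,400)])
    return P[P[:,0].argmax()],P[P[:,1].argmin()],P[P[:,0].argmin()]
print(ext(m))
print(g[236:262,290:306].astype(int))
E
```

```text
wheel along x @top [-0.03791, 0.00869, 0.00964, 0.04312, 0.05698]
wheel along x @top [-0.03773, 0.00818, 0.01054, 0.04316, 0.05709]
wheel along x @top [-0.03731, 0.04288, 0.05718]
leg tips [-0.01462, -0.01108, 0.07005] [-0.01643, -0.00885, 0.05724]
leg tips [0.07067] [-0.01528, -0.00964, 0.06614]
wheel along y @top z=.08 [-0.01839, 0.01569]
wheel along y @top z=.08 [-0.01781, 0.01471]
wheel along y @top z=.08 [-0.01892, 0.01636]
hub L [0.0089 0.0164 0.    ] 0.006156728206916935
[[ 84  85  78  77  76  77  91 110 122 127 142 152 158 159 163 162 160 163]
 [ 89  85  85  82  73  70  66  78 102 122 124 130 142 156 165 163 162 158]
 [ 84  88  81  83  78  77  71  59  72  85 111 120 125 134 151 163 161 159]
 [ 90  86  87  84  81  79  77  67  59  63  77  90 111 123 128 143 155 158]
 [ 91  86  84  82  86  80  80  74  65  54  61  65  75  96 119 123 130 140]
 [ 89  85  85  87  86  81  79  76  71  60  57  58  59  65  82 103 120 124]
 [ 87  90  84  85  80  83  80  76  71  65  57  58  60  59  61  74  92 113]
 [ 87  86  84  81  82  85  80  81  77  73  63  58  58  61  61  58  65  77]
 [ 86  84  84  83
[... 2314 characters left out ...]
  70  69  71  75  74  78  80]
 [156 155 155 148  82  56  59  64  65  71  73  73  79  76  79  78]
 [156 157 152 121  53  56  56  60  60  69  70  73  74  77  77  84]
 [158 156 144  90  48  48  48  47  52  53  54  69  74  77  79  81]
 [155 157 146  87  51  45  52  61  66  63  65  54  57  71  77  79]
 [157 157 148  85  48  56  71  75  85 110  90  72  68  62  64  71]
 [159 159 147 110  49  57  77  91 127 158 149 107  76  77  72  61]
 [158 157 154 131  49  58  78  94 112 139 166 154 122  74  84  96]
 [157 158 155 141  79  58  78 101 113 122 129 155 156 119 114 112]
 [157 158 154 142  85  53  73 108 128 127 108 113 136 127 129 125]
 [160 161 160 150 131  83  63  95 125 117 119 102 111 131 144 151]]
```

```bash
python3 - <<'E'
from h import *
import pickle
np.set_printoptions(precision=4,suppress=True)
S0,T0=pickle.load(open('first.pkl','rb'))
n=onz(T0,405.8,236.1,.035);h=onz(T0,365.4,239.9,.035)
d=(h-n)/np.linalg.norm(h-n);b=np.degrees(np.arctan2(-d[0],d[1]));print(n,h,np.linalg.norm(h-n),b)
# refine: cross profiles over overhanging shank, top & scene
c=np.array([d[1],-d[0],0]);t=np.arange(-.02,.02,.0005)
for s in(.006,.012,.018,.024):
    p=h-d*s; print(s,'top',edges(prof(T0,p,c,t),t,112),'scene',edges(prof(S0,p,c,t),t,115))
    print(prof(T0,p,c,t)[::4].astype(int),prof(S0,p,c,t)[::4].astype(int))
print(bot.read_state()['tool_pos'])
E
```

```text
[ 0.4814 -0.2674  0.035 ] [ 0.4725 -0.1789  0.035 ] 0.08893596470772501 5.755895177189825
0.006 top [-0.00772, 0.00038, 0.00212, 0.00807] scene [-0.00402, 0.00056, 0.00349, 0.01005]
[126 127 126 125 125 123 113  98  90  98 110 112 103  99 111 123 127 128
 126 124] [133 133 133 133 134 134 132 126 114 108 112 116 112 102 100 114 130 135
 137 137]
0.012 top [-0.00778, 0.00822] scene [-0.00327, 0.00057, 0.0035, 0.01005]
[128 128 127 125 124 122 113  96  88  96 107 108 103 102 110 119 123 124
 124 123] [133 134 134 134 135 136 137 131 119 111 113 118 113 102 101 114 129 135
 136 137]
0.018 top [-0.0075, 0.0075] scene [-0.00313, 0.00045, 0.00355, 0.00934]
[125 124 124 124 125 124 116  98  87  96 109 109 103 105 114 120 121 121
 122 124] [135 134 134 134 135 136 136 131 119 110 113 117 113 105 105 120 134 137
 138 138]
0.024 top [] scene [-0.00354, 0.00027, 0.00366, 0.0093]
[ 75  78  79  77  77  76  72  70  77  94 109 110  97  83  77  75  74  72
  72  72] [131 130 130 129 129 132 135 131 118 110 113 117 113 103 105 121 132 134
 133 134]
[ 0.464  -0.2263  0.1321]
```

Call:
carry_out(
  increments=[
    [0.4,1.2,0,-6.9,4],
    [0.4,1.2,0,-6.9,4],
    [0.3,1.15,0,-6.9,4],
    [0,0,-2,0,4],
    [0,0,-3,0,4],
    [0,0,-2.0,0,4],
    [0,0,0,0,4],
    [0,0,0,0,4],
  ],
  squeeze=30,
)

```text
clock: 10.2
tool_pos: [0.4741, -0.1868, 0.0607]
ee_rot: [0.667, 0.745, -0.0, -0.002]
contact_force: [0.7, -0.2, 0.2]
opening: 0.0397
finger_force: 0.0
```

```bash
python3 - <<'E'
from h import *
s=bot.read_state();print(s['tool_pos'],s['ee_rot'],2*np.degrees(np.arctan2(s['ee_rot'][1],s['ee_rot'][0]))-90)
S=snap('scene');
x=np.array([.4751,-.1908,0]);b=np.radians(5.8);c=np.array([np.cos(b),np.sin(b),0]);d=np.array([-np.sin(b),np.cos(b),0])
# fingertips heights: vertical profile through outer-side (-y) of finger ; print gray image patch around expected tips
for z in (.05,.07,.09):print(z,proj(S,x+c*.02+[0,0,z]),proj(S,x-c*.02+[0,0,z]))
g=S['image'].astype(int).mean(2).astype(int)
print(g[244:284:2,196:246:2])
E
```

```text
[ 0.47409234 -0.18676833  0.06074117] [ 6.66862513e-01  7.45178699e-01 -2.46157849e-04 -1.74186905e-03] 6.34909838162632
0.05 [223.59303589 277.4554519 ] [206.44027446 270.02623949]
0.07 [222.63259453 273.52172841] [205.16902466 265.98882733]
0.09 [221.63539369 269.43744741] [203.84955554 261.79827354]
[[ 14  19  20  14  15  16  21  11   5  31 104  59  32 104 149  43  41  47
   40  40  26  30  37  41  43]
 [ 16  21  23  17  20  17  20  22  14  47  95  39  50 161  80  39  36  39
   45  42  45  43  28  29  41]
 [ 25  14  21  20  13  15  18  20  40  82  44  23 119 139  37  39  39  36
   38  40  37  45  47  45  38]
 [ 22  27  25  17  16  21  24  33  68  45  33  63 153  52  40  39  39  39
   37  37  38  33  35 109  46]
 [ 25  24  26  12  18  27  21  17  40  34  25 147 120  37  36  36  39  39
   41  37  37  24  70  49  41]
 [ 29  31  23  23  24  14  22  24  37  31  80 151  47  39  37  44  37  37
   41  42  35  33 111  41  41]
 [ 20  23  34  22  22  24  26  37  32  36  70 102  37  41  37  38  40  38
   40  41  25  74  48  42  36]
 [ 61  50  21  22  27  30  20  25  32  36  38  38  37  39  37
[... 604 characters left out ...]
23  32  37  41  36  39  40  40  69  67
  144  44  42  38  40  39  40]
 [150 157 157 160 154 151 150 152  78  26  23  29  34  39  42  59  72  70
   99  35  42  37  47  89  45]
 [150 158 156 155 150 159 156 155 158 129  39  22  21  29  35  48  57  72
   75  35  43  42  41  40  44]
 [157 158 151 154 153 153 156 156 161 119 138 115  64  23  29  46 116  96
   52  44  29  36  40  41  42]
 [155 156 157 155 151 151 155 160 153 127 139 105 149 148 131 101 159 155
  156 136  58  43  34  36  30]
 [153 155 152 143 152 148 152 158 110 142 121 116 153 158 156 158 156 159
  159 158 154 129  27  23  26]
 [159 160 102  78 100 144 160 133 133 134 114 162 161 155 157 158 161 158
  163 162 156 142  26  27  28]]
```

Call:
carry_out(
  increments=[
    [0.1,-0.45,-1,0,4],
    [0,0,-1.5,0,4],
    [0,0,-1.2,0,4],
    [0,0,-0.6,0,4],
    [0,0,-0.4,0,4],
    [0,0,0,0,4],
    [0,0,0,0,4],
  ],
)

```text
clock: 10.83
tool_pos: [0.4763, -0.1927, 0.0149]
ee_rot: [0.668, 0.745, 0.0, 0.0]
contact_force: [0.4, -0.9, -0.2]
opening: 0.0397
finger_force: 0.0
```

No contact on the way down. I'll close on the shank.

Call:
carry_out(
  increments=[
    [0,0,-0.2,0,2],
    [0,0,0,0,1.2],
    [0,0,0,0,0.8],
    [0,0,0,0,0.8],
    [0,0,0,0,0.8],
    [0,0,0,0,0.8],
    [0,0,0,0,0.8],
    [0,0,0,0,0.8],
  ],
  squeeze=40,
)

```text
clock: 11.5
tool_pos: [0.4761, -0.1927, 0.0128]
ee_rot: [0.668, 0.745, -0.0, 0.0]
contact_force: [-0.8, 0.5, 2.1]
opening: 0.0107
finger_force: 39.8
```

Call:
carry_out(
  increments=[
    [0,0,0,0,2.5],
    [0,0,0,0,2.5],
    [0,0,-0.3,0,2.5],
    [0,0,-0.3,0,2.5],
    [0,0,0,0,0.8],
    [0,0,0,0,0.8],
    [0,0,0,0,0.8],
    [0,0,0,0,0.8],
  ],
)

```text
clock: 12.17
tool_pos: [0.476, -0.1926, 0.0067]
ee_rot: [0.668, 0.745, -0.0, -0.0]
contact_force: [-0.5, -0.2, -0.1]
opening: 0.0108
finger_force: 39.9
```

Call:
carry_out(
  increments=[
    [0,0,0,0,0.8],
    [0,0,0,0,0.8],
    [0,0,0,0,0.8],
  ],
)

```text
clock: 12.42
tool_pos: [0.476, -0.1926, 0.0066]
ee_rot: [0.668, 0.745, -0.0, -0.0]
contact_force: [-1.2, -2.0, -0.8]
opening: 0.0106
finger_force: 39.9
```

Same opening at both depths, so the shank is held firmly. I'll lift it and carry it to the +y side of the fork.

Call:
carry_out(
  increments=[
    [0,0,0.8,0,0.8],
    [0,0,2.2,0,0.8],
    [0,0,3,0,0.8],
    [0,0,3,0,0.8],
    [1.69,2.57,0,-1.5,0.8],
    [1.69,2.57,0,-1.5,0.8],
    [1.69,2.57,0,-1.5,0.8],
    [1.69,2.57,0,-1.5,0.8],
  ],
)

```text
clock: 13.08
tool_pos: [0.5448, -0.0888, 0.098]
ee_rot: [0.706, 0.708, 0.0, 0.001]
contact_force: [0.4, -0.2, -1.4]
opening: 0.0105
finger_force: 39.9
```

Call:
carry_out(
  increments=[
    [1.69,2.57,0,-1.5,0.8],
    [1.69,2.57,0,-1.5,0.8],
    [1.69,2.57,0,-1.6,0.8],
    [1.69,2.57,0,-1.6,0.8],
    [1.69,2.57,0,-1.5,0.8],
    [1.69,2.57,0,-1.5,0.8],
    [0,0,0,0,0.8],
    [0,0,0,0,0.8],
  ],
)

```text
clock: 13.75
tool_pos: [0.6457, 0.066, 0.0971]
ee_rot: [0.759, 0.651, 0.0, 0.0]
contact_force: [-1.3, -1.3, -0.3]
opening: 0.0105
finger_force: 39.9
```

```bash
python3 - <<'E'
from h import *
import pickle
s=bot.read_state();print(s['clock'],s['tool_pos'],2*np.degrees(np.arctan2(s['ee_rot'][1],s['ee_rot'][0]))-90,s['contact_force'],s['opening'],s['finger_force'],s['joints'])
E
```

```text
13.75 [0.64567063 0.06601047 0.09706916] -8.79553977840331 [-1.27436919 -1.27896757 -0.31815133] 0.010549253423280466 39.937761425971985 [-1.95628838e-02  3.68097369e-01  1.55485310e+00  8.35219906e-05
  1.21827981e+00  1.33919422e-01]
```

Call:
carry_out(
  increments=[
    [0,0,-2.5,-0.2,0.8],
    [0,0,-3,0,0.8],
    [0,0,-2,0,0.8],
    [0,0,-1.0,0,0.8],
    [0,0,0,0,0.8],
    [0,0,0,0,0.8],
  ],
)

```text
clock: 14.25
tool_pos: [0.645, 0.0637, 0.0121]
ee_rot: [0.762, 0.648, -0.0, -0.0]
contact_force: [-0.1, 0.4, -0.8]
opening: 0.0106
finger_force: 39.9
```

```bash
python3 - <<'E'
from h import *
import pickle
np.set_printoptions(precision=4,suppress=True,linewidth=160)
s=bot.read_state();yw=2*np.degrees(np.arctan2(s['ee_rot'][1],s['ee_rot'][0]))-90
p=s['tool_pos'];print(p,yw,s['contact_force'])
S=snap('scene');T=snap('top');pickle.dump((S,T,p,yw),open('hand.pkl','wb'))
b=np.radians(yw);X=np.array([np.cos(b),np.sin(b),0]);Y=np.array([-np.sin(b),np.cos(b),0])
q=np.array([p[0],p[1],.04])
print('tip px',proj(T,q-Y*.076),proj(S,q-Y*.076))
t=np.arange(-.02,.02,.001)
for k in(.045,.05,.055,.06,.065):
    a,c=prof(T,q-Y*k,X,t),prof(S,q-Y*k,X,t)
    print(k,'T',a.astype(int));print('    S',c.astype(int))
t=np.arange(.05,.1,.001);print('along T',prof(T,q,-Y,t).astype(int));print('along S',prof(S,q,-Y,t).astype(int))
E
```

```text
[0.645  0.0637 0.0121] -9.201879980987087 [-0.129   0.4476 -0.8446]
tip px [288.9284 165.8582] [322.5506 243.3732]
0.045 T [42 41 41 41 40 40 40 40 39 39 38 38 37 36 36 35 34 33 32 31 31 30 29 29 29 29 29 30 30 30 30 29 28 27 27 27 27 27 28 28]
    S [156 157 157 158 159 159 160 160 159 159 159 158 156 150 141 130 119 110 107 108 109 110 109 108 106 105 110 120 131 142 151 157 159 160 160 160 160 160 160
 161]
0.05 T [27 26 25 24 22 23 23 24 26 27 28 29 30 30 31 32 33 33 34 35 36 36 37 37 38 38 39 40 40 41 41 41 41 40 40 41 41 41 42 42]
    S [157 158 158 158 159 159 159 159 158 158 158 156 153 147 138 127 117 111 108 107 109 110 108 106 103 103 106 113 127 141 152 159 163 163 163 162 161 160 160
 160]
0.055 T [43 43 43 43 43 43 44 44 44 44 43 43 43 43 44 44 44 44 44 44 45 44 44 44 43 43 43 43 44 45 45 46 47 47 48 49 49 49 49 49]
    S [163 163 163 163 163 162 162 162 162 162 161 160 155 148 137 126 115 108 107 108 109 110 109 106 103 101 106 114 126 139 151 157 161 162 161 160 159 159 159
 159]
0.06 T [ 47  49  50  51  52  52  53  54  55  56  57  57  58  57  56  55  56  58  63  69  
[... 311 characters left out ...]
127 117 107 103 105 108 117 127 130 132 132 131 133 138 144 151 159 162 166 168 169 169 168 167 166 165
 165]
    S [160 159 158 157 155 154 155 155 156 157 159 158 155 150 141 132 124 122 123 126 130 132 128 123 117 115 115 121 131 141 149 155 159 160 161 161 162 163 163
 163]
along T [ 36  40  43  44  45  45  44  48  52  61  72  84  97 109 118 127 130 134 134 134 134 134 136 142 147 153 159 162 164 165 165 165 165 166 166 166 166 166 165
 164 163 162 162 162 161 160 159 156 153 152]
along S [109 109 110 110 109 109 110 109 109 109 110 113 116 121 126 130 133 135 136 135 133 132 129 125 120 120 125 131 138 145 149 152 149 144 138 130 120 111 102
  94  89  85  85  85  85  86  87  88  88  88]
```

In the top view the bolt sits about 0.7 mm too far toward +x of the bore line, and in the scene view about 0.6 mm. I'll shift it -0.9 mm in fork x and enter the first leg, watching force.

Call:
carry_out(
  increments=[
    [-0.09,0.01,0,0,0.8],
    [-0.08,-0.5,0,0,0.8],
    [-0.08,-0.5,0,0,0.8],
    [-0.08,-0.49,0,0,0.8],
    [-0.05,-0.3,0,0,0.8],
    [0,0,0,0,0.8],
  ],
)

```text
clock: 14.85
tool_pos: [0.6413, 0.0455, 0.0118]
ee_rot: [0.762, 0.648, -0.0, 0.0]
contact_force: [0.3, -0.4, -0.8]
opening: 0.0105
finger_force: 39.9
```

Call:
carry_out(
  increments=[
    [-0.05,-0.3,0,0,0.8],
    [-0.05,-0.3,0,0,0.8],
    [-0.05,-0.3,0,0,0.8],
    [0,0,0,0,0.8],
  ],
)

```text
clock: 15.18
tool_pos: [0.6398, 0.037, 0.0117]
ee_rot: [0.761, 0.648, -0.0, 0.0]
contact_force: [0.7, -0.8, -0.1]
opening: 0.0106
finger_force: 39.9
```

Call:
carry_out(
  increments=[
    [-0.05,-0.3,0,0,0.8],
    [-0.05,-0.3,0,0,0.8],
    [-0.05,-0.3,0,0,0.8],
    [0,0,0,0,0.8],
  ],
)

```text
clock: 15.52
tool_pos: [0.6382, 0.0279, 0.0117]
ee_rot: [0.761, 0.648, -0.0, 0.0]
contact_force: [0.1, -0.3, -0.6]
opening: 0.011
finger_force: 39.9
```

Call:
carry_out(
  increments=[
    [-0.06,-0.4,0,0,0.8],
    [-0.06,-0.4,0,0,0.8],
    [-0.06,-0.4,0,0,0.8],
    [-0.06,-0.4,0,0,0.8],
    [0,0,0,0,0.8],
  ],
)

```text
clock: 15.93
tool_pos: [0.6359, 0.0116, 0.0117]
ee_rot: [0.762, 0.648, -0.0, 0.0]
contact_force: [-0.7, 0.1, -0.0]
opening: 0.0107
finger_force: 39.9
```

```bash
python3 - <<'E'
from h import *
import pickle
np.set_printoptions(precision=4,suppress=True,linewidth=160)
s=bot.read_state();print(s['tool_pos'],s['contact_force'],s['ft_torque'])
S=snap('scene');T=snap('top');m=np.array([.6255,-.0548,.04])
t=np.arange(-.08,.08,.0005)
for z,o in((0,-.008),(0,0)): print('wheel x top',edges(prof(T,m+yd*o,xd,t),t,92))
print('wheel y top',edges(prof(T,m-xd*.015+[0,0,.035],yd,t),t,92))
# bolt side visible between leg and finger in scene?; is it aligned: head side
g=S['image'].astype(int).mean(2);print(g[261:274,296:311].astype(int))
E
```

```text
[0.6359 0.0116 0.0117] [-0.7483  0.1194 -0.0373] [-0.1333  0.0303 -0.0207]
wheel x top []
wheel x top []
wheel y top [-0.02088, 0.01864, 0.02796]
[[ 87 130 150 128 123 127 146 163 171 173 177 178 174 146  80]
 [ 66  97 114 106 130 134 142 155 170 178 176 180 173 135  80]
 [ 69  67  77  90 119 130 135 139 152 169 178 179 176 154 128]
 [115  62  60  65  84 102 121 133 135 147 161 176 173 169 157]
 [144  90  62  60  62  71  84 109 129 132 137 156 169 168 161]
 [163 141  60  68  90  96  81  77 101 116 126 133 140 157 149]
 [167 154  92  67  96 118 117  83  67  83 105 122 126 133 132]
 [166 163 144  95  82 118 132 114  80  61  73  88 115 123 124]
 [167 169 165 147  97  86 116 123 100  69  59  66  79  96 116]
 [168 164 164 167 145  96  77  89  86  64  57  64  61  66  81]
 [165 163 166 165 162 142  93  65  67  58  64  62  57  59  60]
 [169 166 161 165 166 162 149 114  60  62  62  59  62  60  61]
 [168 165 170 166 167 168 167 154 116  77  59  61  59  60  60]]
```

Call:
carry_out(
  increments=[
    [-0.06,-0.4,0,0,0.8],
    [-0.06,-0.4,0,0,0.8],
    [-0.06,-0.4,0,0,0.8],
    [-0.06,-0.4,0,0,0.8],
    [0,0,0,0,0.8],
  ],
)

```text
clock: 16.45
tool_pos: [0.6335, -0.0044, 0.0117]
ee_rot: [0.762, 0.648, -0.0, 0.0]
contact_force: [0.5, -0.1, -1.0]
opening: 0.0107
finger_force: 39.9
```

Call:
carry_out(
  increments=[
    [-0.05,-0.3,0,0,0.8],
    [-0.05,-0.3,0,0,0.8],
    [-0.04,-0.27,0,0,0.8],
    [0,0,0,0,0.8],
    [0,0,0,0,0.8],
  ],
)

```text
clock: 16.87
tool_pos: [0.6322, -0.0123, 0.0117]
ee_rot: [0.761, 0.648, -0.0, 0.0]
contact_force: [0.4, 1.0, -1.7]
opening: 0.0105
finger_force: 39.9
```

```bash
python3 - <<'E'
from h import *
np.set_printoptions(precision=4,suppress=True,linewidth=160)
s=bot.read_state();print(s['tool_pos'],s['contact_force'],s['ft_torque'])
S=snap('scene')
g=S['image'].astype(int).mean(2);print(g[261:276,290:311].astype(int))
m=np.array([.6255,-.0548,.04]);print([proj(S,m-yd*k).round(1) for k in(.03,.034,.04)])
E
```

```text
[ 0.6322 -0.0123  0.0117] [ 0.3873  0.9862 -1.6543] [-0.0714  0.0099  0.0431]
[[169 167 166 150  86  60  85 131 152 126 113 127 148 163 172 175 179 177 172 129  75]
 [174 171 166 163 142  87  66 100 117 107 124 129 142 159 171 182 179 182 172 127  80]
 [174 168 162 163 159 141  70  69  74  91 120 134 135 139 155 174 180 180 174 156 128]
 [170 169 164 163 165 159 113  61  62  66  84 100 122 134 136 152 169 178 176 171 158]
 [167 169 168 164 165 161 145  92  59  60  61  66  85 112 125 133 141 155 172 170 162]
 [169 169 164 166 165 165 160 140  63  71  85  83  84  75  98 117 128 132 142 157 152]
 [170 169 166 165 169 164 170 155  93  66  95 117 131  91  68  82 107 126 125 132 130]
 [166 166 165 166 167 168 167 163 143  94  75 108 134 113  72  61  74  88 115 128 123]
 [166 168 165 166 164 167 164 166 166 147  96  75  92 105  98  67  60  64  85  96 113]
 [168 167 167 165 166 167 167 167 169 167 148  91  67  80  89  62  58  61  63  66  87]
 [164 168 165 168 169 169 168 167 168 167 163 143  94  63  66  62  59  63  62  59  64]
 [165 169 167 165 168 169 170 168 164 164 167 163 148 112  60  64  62  57  63  60  60]
 [165 164 165 163 169 170 169 164 168 166 170 170 168 155 115  78  59  62  60  61  56]
 [166 165 164 163 164 167 164 167 172 166 173 170 166 169 159 138  77  63  61  57  61]
 [166 165 166 167 166 164 165 168 170 168 166 168 167 167 169 163 139  91  56  64  59]]
[array([301.5, 267.5]), array([300.4, 268.8]), array([298.6, 270.9])]
```

The nose is in the second leg's bore: its pixels appear at (302,267) and the wrist force is about 1 N. I'll push 1 mm more, release, slide back over the head with open fingers, close, and push on the head.

Call:
carry_out(
  increments=[
    [-0.02,-0.15,0,0,0.8],
    [0,0,0,0,0.8],
    [0,0,0,0,0.8],
  ],
)

```text
clock: 17.17
tool_pos: [0.632, -0.0132, 0.0117]
ee_rot: [0.761, 0.648, 0.0, -0.0]
contact_force: [0.8, 3.2, -0.4]
opening: 0.0103
finger_force: 41.1
```

Call:
carry_out(
  increments=[
    [0,0,0,0,3.4],
    [0,0,0,0,3.4],
    [0,0,0,0,3.4],
    [0,0,0,0,3.4],
    [0,0,0,0,3.4],
    [0,0,0,0,3.4],
  ],
)

```text
clock: 17.67
tool_pos: [0.6309, -0.0131, 0.0113]
ee_rot: [0.761, 0.648, -0.001, -0.001]
contact_force: [-3.9, 4.2, -0.2]
opening: 0.0328
finger_force: 2.0
```

Call:
carry_out(
  increments=[
    [0.1,0.6,0,0,3.4],
    [0.16,1,0,0,3.4],
    [0.16,1,0,0,3.4],
    [0.16,1,0,0,3.4],
    [0.08,0.5,0,0,3.4],
    [0,0,0,0,0],
    [0,0,0,0,0],
    [0,0,0,0,0],
  ],
)

```text
clock: 18.33
tool_pos: [0.6385, 0.0273, 0.0117]
ee_rot: [0.761, 0.648, -0.0, 0.0]
contact_force: [-0.1, -0.1, 0.5]
opening: 0.0209
finger_force: 0.0
```

Call:
carry_out(
  increments=[
    [0,0,0,0,0],
    [0,0,0,0,0],
    [0,0,0,0,0],
  ],
)

```text
clock: 18.58
tool_pos: [0.6385, 0.027, 0.0118]
ee_rot: [0.762, 0.648, -0.0, 0.0]
contact_force: [0.1, -0.8, -0.3]
opening: 0.0038
finger_force: 0.0
```

```bash
python3 - <<'E'
from h import *
np.set_printoptions(precision=4,suppress=True,linewidth=160)
s=bot.read_state();print(s['tool_pos'],s['contact_force'])
S=snap('scene')
m=np.array([.6255,-.0548,.04]);t=np.arange(.02,.1,.001)
for z in(0,):
  for x in(0,-.003): print(prof(S,m+xd*x,yd,t).astype(int))
t=np.arange(-.06,-.02,.001);print(prof(S,m,yd,t).astype(int))
E
```

```text
[0.6385 0.027  0.0118] [ 0.0797 -0.8427 -0.2962]
[ 91  91  90  90  88  87  85  84  84  84  88  94 102 110 117 124 128 130 133 134 134 134 134 133 133 134 135 134 135 136 135 135 134 133 131 126 119 111 100
  89  79  73  71  70  69  66  62  58  52  49  47  45  43  39  35  35  34  33  33  33  33  33  32  32  33  35  37  39  41  43  44  44  44  44  43  43  43  43
  43  43]
[ 91  90  90  89  88  87  85  85  86  89  93 101 109 117 122 125 128 129 129 128 129 129 128 126 128 128 127 128 130 129 128 127 125 118 109 103  95  86  76
  70  68  65  65  66  66  64  58  51  44  38  36  33  33  33  33  33  33  33  33  33  32  32  32  32  32  34  36  37  39  41  43  44  44  44  43  43  43  43
  43  44]
[165 165 166 166 166 166 165 165 164 164 164 164 165 165 165 164 164 164 164 164 163 160 154 142 127 113 105 102 102 106 106 104  99  94  90  92 102 112 122
 131]
```

The bolt is through, with the nose about 6 mm past the far leg and the head about 27 mm off the near leg. I'll push it home.

Call:
carry_out(
  increments=[
    [-0.08,-0.5,0,0,0],
    [-0.08,-0.5,0,0,0],
    [-0.06,-0.4,0,0,0],
    [-0.06,-0.4,0,0,0],
    [-0.05,-0.3,0,0,0],
  ],
)

```text
clock: 19.05
tool_pos: [0.6353, 0.0057, 0.0118]
ee_rot: [0.761, 0.648, 0.0, 0.0]
contact_force: [0.1, 0.9, -0.6]
opening: 0.0004
finger_force: 0.4
```

Call:
carry_out(
  increments=[
    [-0.06,-0.4,0,0,0],
    [-0.06,-0.4,0,0,0],
    [-0.05,-0.3,0,0,0],
    [0,0,0,0,0],
  ],
)

```text
clock: 19.38
tool_pos: [0.6334, -0.0054, 0.0117]
ee_rot: [0.762, 0.648, -0.0, 0.0]
contact_force: [-0.1, -0.1, -0.5]
opening: 0.0006
finger_force: 0.0
```

```bash
cat > look.py <<'E'
from h import *
np.set_printoptions(precision=4,suppress=True,linewidth=160)
s=bot.read_state();p=s['tool_pos'];m=np.array([.6255,-.0548,.04]);print(s['clock'],p,'yf',(p-m)@yd,s['contact_force'])
S=snap('scene')
t=np.arange(.02,.08,.001);print('head',prof(S,m,yd,t).astype(int))
t=np.arange(-.08,-.02,.001);print('nose',prof(S,m,yd,t).astype(int))
E
python3 look.py
```

```text
19.3833 [ 0.6334 -0.0054  0.0117] yf 0.05004751627213015 [-0.0896 -0.0909 -0.4917]
head [ 90  90  89  88  88  87  85  85  84  85  88  94 100 106 109 110 106  96  86  75  64  53  44  39  36  34  34  34  35  36  38  40  42  43  45  45  46  46  46
  45  45  44  44  44  43  43  43  43  42  40  38  36  36  36  37  40  42  43  44  44]
nose [173 172 171 170 170 171 170 170 169 169 168 167 167 167 167 166 163 159 153 144 138 133 134 136 137 139 139 138 137 136 134 132 128 124 121 119 117 116 113
 111 110 109 109 110 111 112 112 111 110 107 102  98  93  90  88  93 102 113 123 133]
```

Call:
carry_out(
  increments=[
    [-0.02,-0.15,0,0,0],
    [0,0,0,0,0],
  ],
)

```text
clock: 19.6
tool_pos: [0.6333, -0.0061, 0.0117]
ee_rot: [0.761, 0.648, -0.0, -0.0]
contact_force: [0.4, 0.8, -1.3]
opening: 0.0007
finger_force: 0.0
```

Call:
carry_out(
  increments=[
    [-0.02,-0.1,0,0,0],
    [0,0,0,0,0],
  ],
)

```text
clock: 19.77
tool_pos: [0.6333, -0.0063, 0.0117]
ee_rot: [0.761, 0.648, 0.0, -0.0]
contact_force: [0.5, 3.6, -0.2]
opening: 0.0005
finger_force: 1.9
```

Call:
carry_out(
  increments=[
    [-0.02,-0.15,0,0,0],
    [0,0,0,0,0],
    [0,0,0,0,0],
  ],
)

```text
clock: 20.02
tool_pos: [0.6333, -0.0064, 0.0117]
ee_rot: [0.761, 0.648, 0.001, -0.001]
contact_force: [1.6, 6.8, -0.5]
opening: 0.0003
finger_force: 4.4
```

```bash
python3 look.py
```

```text
20.0167 [ 0.6333 -0.0064  0.0117] yf 0.049050223429968315 [ 1.6151  6.8269 -0.5054]
head [ 91  90  90  89  87  86  84  84  83  84  88  94 100 106 109 110 104  92  79  66  54  44  36  34  32  32  32  33  34  36  38  40  42  43  45  45  45  46  45
  45  45  45  45  44  44  43  41  39  37  36  34  34  35  37  39  40  42  43  43  43]
nose [172 171 170 169 169 169 169 169 169 168 167 167 167 167 167 165 161 156 149 140 134 129 132 134 135 138 139 139 139 136 133 130 124 120 116 114 114 114 115
 115 115 113 111 110 109 109 110 111 113 111 107 102  97  91  89  93 102 113 123 133]
```

Call:
carry_out(
  increments=[
    [-0.03,-0.2,0,0,0],
    [-0.03,-0.2,0,0,0],
    [0,0,0,0,0],
    [0,0,0,0,0],
  ],
)

```text
clock: 20.4
tool_pos: [0.6333, -0.0065, 0.0118]
ee_rot: [0.761, 0.649, 0.003, -0.002]
contact_force: [5.0, 21.0, -1.4]
opening: 0.0006
finger_force: 10.8
```

It is firmly seated: 21 N and no further travel. I'll back away and verify.

Call:
carry_out(
  increments=[
    [0.15,1,0,0,0],
    [0.3,2,0,0,0],
    [0.3,2,1,0,0],
    [0,2.5,3,0,0],
    [0,3,3,0,0],
    [0,3,2,0,0],
    [0,3,0,0,0],
    [0,3,0,0,0],
  ],
)

```text
clock: 21.07
tool_pos: [0.6416, 0.183, 0.1042]
ee_rot: [0.761, 0.648, 0.002, 0.002]
contact_force: [1.1, -0.2, -0.0]
opening: 0.0002
finger_force: 0.0
```

Call:
carry_out(
  increments=[
    [-2,3,0,0,0],
    [-2,3,0,0,0],
    [-2,3,0,0,0],
    [0,0,0,0,0],
    [0,0,0,0,0],
  ],
)

```text
clock: 21.48
tool_pos: [0.5788, 0.2732, 0.1011]
ee_rot: [0.76, 0.65, -0.0, 0.0]
contact_force: [0.0, -0.6, 0.3]
opening: 0.0006
finger_force: 0.0
```

```bash
python3 look.py; python3 - <<'E'
from h import *
T=snap('top');m=np.array([.6250,-.0548,.04])
t=np.arange(.02,.07,.001);print('T head',prof(T,m,yd,t).astype(int))
t=np.arange(-.08,-.02,.001);print('T nose',prof(T,m,yd,t).astype(int))
t=np.arange(-.08,.08,.0005)
for o in(-.008,0,.008): print('wheel x',edges(prof(T,m+yd*o,xd,t),t,92))
print('wheel y',edges(prof(T,m+[0,0,.04],yd,t),t,92))
t=np.arange(-.02,.02,.0005)
for o in(.037,.04,.043,-.037,-.045,-.052): print(o,'x-edges',edges(prof(T,m+yd*o,xd,t),t,92 if o>0 else 115))
g=T['image'].astype(int).mean(2).astype(int);u,v=proj(T,m+yd*.035).round().astype(int);print(u,v);print(g[v-8:v+9,u-9:u+10])
E
```

```text
21.4833 [0.5788 0.2732 0.1011] yf 0.3164571997304213 [ 0.0329 -0.5923  0.2572]
head [ 78  78  77  77  76  76  75  74  74  75  78  82  87  92  95  96  95  93  93  96 106 116 126 132 137 140 141 141 141 140 140 139 139 139 138 139 139 140 140
 141 141 141 141 142 142 142 142 142 142 142 142 142 142 142 142 142 142 142 142 142]
nose [146 145 145 145 145 145 145 144 144 144 143 143 143 142 142 141 138 134 128 121 117 114 117 118 118 119 118 117 115 113 110 107 102  98  95  94  94  95  96
  96  96  95  94  94  94  94  94  95  96  94  91  88  84  79  76  79  87  95 104 113]
T head [142 139 136 135 135 138 140 140 139 130 117 103  85  71  66  61  72  83
  99 117 131 142 149 152 154 155 155 156 157 158 158 158 158 158 158 158
 158 157 157 156 155 155 155 155 155 155 155 155 156 155]
T nose [152 154 155 156 156 156 156 156 156 155 155 155 154 153 152 151 150 148
 145 141 137 132 128 126 125 125 126 126 125 123 118 114 109 105 104 104
 105 106 107 107 107 105 104 102 101 102 103 108 113 120 127 133 136 139
 139 138 136 133 125 114]
wheel x [-0.04022, 0.00429, 0.00724, 0.0406, 0.05757]
wheel x 
[... 1007 characters left out ...]
 126  74  58  59 116 145 149 147 143 143 160
  116]
 [158 150 152 151 155 156 155 118  66  44  58 128 150 142 139 140 148 162
  111]
 [158 153 147 149 154 156 153 103  45  36  51 125 149 119 103 111 140 153
   98]
 [157 155 152 149 148 152 156  94  38  31  54 123 143 105  80  94 132 134
   85]
 [155 156 153 151 151 150 154 110  68  50  64  99 120 119 112  94 126 120
   72]
 [154 155 153 148 149 152 157 143 127 112  85  71  92 137 152 113 114  89
   66]
 [156 158 151 148 149 153 155 158 156 151 104  63 100 138 142 104  94  74
   53]
 [154 158 154 147 150 155 160 159 159 153 110  85 124 145 140 105  83  57
   53]
 [153 157 157 153 158 156 158 157 154 151 143 134 147 152 152 142  90  49
   52]]
```

```bash
python3 -c "
from workcell import bot
print(bot.close_job())"
```

```text
the job is handed in; nothing more can be done
None
```

The wheel stands in the empty fork and the axle bolt is pushed through both legs and the hub, its head firmly against the +y leg; the job was handed in at about 21.5 s, with the score not shown and the spray can and spanner not re-measured, though no move was made near them.

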